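# Nip the marbled dish in its cam jig

### The arm

A 6-joint arm with a two-finger parallel gripper is mounted at the origin on the work surface. World frame = base frame: x ahead of the robot, y to its left, z up, the work surface at z = 0. Lengths are in m, angles in rad, forces in N, time in s.
With the tool pointing down it reaches from about 0.35 to 0.775 m from the base axis. Payload 5.5 kg.
Tool frame: the origin (TCP) lies midway between the tips of the shut fingers; the grasp point (between the pads) lies behind it (env.grip_point_offset is the z of the grasp point in the tool frame, in m); z points along the fingers, y is the direction in which the jaws open and shut (so a half turn about z gives the same grasp; the last joint's range is limited). The gripper opens to 85 mm and grips with 20 to 120 N. Pads are 22 mm wide; open, the fingers measure 114 mm over their backs; the gripper's body (76 mm by 85 mm) begins 54 mm behind the grasp point. The pads swing forward as they close: fully open they stand 13 mm farther back than shut.
Start: joints at [1.118, 0.313, 0.046, 1.304, 0, 1.431], TCP at [0.177, 0.547, 0.231] pointing down, gripper open.
Joint ranges: [-2.76, 2.76], [-0.86, 1.69], [-1.03, 1.26], [-2.2, 2.34], [-1.47, 1.5], [-3.14, 3.14]. Speed limits (rad/s): [2.57, 2.57, 3.14, 3.14, 3.14, 3.14].

### API

Orientations are given as a unit quaternion [w, x, y, z].
In Python, from workcell import env, viewer gives the robot as it stands. The module is installed in compiled form; this text tells all that it offers.
- The arm moves only by the shell command python3 -m inch 'ROWS' [OPENING] [FORCE]. ROWS is JSON, a list of rows, each a list of 2 entries, a list of its own where there are three numbers: the shift along the tool's x, y, z in m, then the turn about the tool's z in degrees. In form: [[[tx, ty, tz], spin], ...]. A call has 1 to 5 rows; each row is the pose to reach, as a shift and turn from the pose measured when the call began, along the tool's axes at that moment; what a row does not reach only later rows make up. A row lasts 1/12 s, in which the tool goes at most 41.7 mm and 7.16 degrees, less where a joint would pass 70% of its speed; a pose out of reach is approached as far as the arm can. A call with a gripper value outside its range is refused whole. OPENING is the closure, from 0 (fully open) to 1 (shut), set as the call begins (- or left out, the last holds). The fingers move at their own pace and stop on an object; FORCE is the grip in N (left out, the last holds). Time passes only in rows, so rows that repeat a pose let the fingers close. It gives the time, the measured TCP pose, the force and the opening at its end, in the units of the state.
- env.get_state(): the state, without advancing time (a new reading comes with each control period).
- viewer.read_camera(name): name is "scene" or "top" or "wrist"; returns a dict with "image" (400x640x3 uint8, red, green, blue), "depth" (400x640 float32, m along the optical axis (not along the pixel's ray), 0 where there is no reading), "vertical_fov" (degrees; the focal length in pixels is half the picture's height over the tangent of half this angle, whatever the lens; pixels are square), "cx", "cy" (the principal point, pixels), "R" (3x3) and "t" (3): a world point X has camera coordinates R X + t; the wrist camera has in their place "T_tool_cam" (4x4, takes a point from camera to tool coordinates, whose origin is the TCP and whose axes are the flange's). Camera axes: x right, y down, z forward; pixel columns grow to the right and rows downward; lengths in m; the calibration is good to about 2 mm. A picture is of the moment at which its call begins: read the wrist's pose just before it.
- env.hand_in(): hands the job in, once; it reports no verdict.
The state is a dict: "clock": time; "joint_pos": joint angles; "qvel": joint speeds; "tau": joint torques, N m; "tcp_pos": TCP position; "orientation": TCP orientation; "wrist_force": force on the tool from outside, world axes, zero at the start; "ft_torque": the same for the moment, N m; "finger_gap": finger opening in m.
Only numpy, scipy, OpenCV 4.12 (cv2) and the standard library are available. Lean on these libraries where they do the work, as an engineer would, in place of code of your own. Each camera call takes 0.05 s, during which the arm holds its last target. There are 200 camera calls.

### The job

Of the two cam jigs, take the one that holds the purple-and-cream marbled dish and swing its red-knobbed cam lever anticlockwise (seen from above) just far enough that the cam takes up the slack and the dish pushes the sprung pad about half way in. Never drive the pad home against its blue block, not even for a moment, because that would chip the glaze. Let go so that the lever stays there, and leave the lever of the other jig as it is.

Things in the scene. Friction and masses are not known exactly. Their poses are not given: they have to be found in the camera images.
- marble_jig: Jig with the purple-and-cream dish (the other jig's dish is plain green): plywood board 275 x 150 x 12 mm, left or right on the table. Origin: board's underside below the cam pivot; x runs from cam to pad, away from the robot, z up; board x -60..215, y +-75 mm. In order of x: orange cam, loose ceramic dish 110 x 110 x 30 mm between low rails, sprung pad, blue block; all but the knob under 60 mm high.
- marble_knob (a point): Centre of the top of the red knob on the lever of the jig with the marbled dish: an upright round peg 20 mm in diameter, from 46 to 98 mm above the table, fixed near the end of a flat steel lever 18 mm wide (38 to 46 mm above the table), 100 mm from the pivot. About 3 N sideways moves it, up to 5 N when clamping; it stays where it is left.
- marble_lever (a joint): Angle t of that lever, rad; 0 = fully open, grows anticlockwise seen from above, stop at 2.2; starts at 0 to 0.3. The lever points 95 degrees + t from the jig's x axis. It carries an orange disc of radius 34 mm, centred 18 mm off the pivot, which advances 18*(1-cos t) mm towards the dish. Total slack (cam to dish plus dish to pad, at t = 0) is 4 to 11 mm and varies.
- marble_pad (a joint): How far the sprung pad of the jig with the marbled dish (black rubber on a yellow bar, 90 mm wide, on two steel rods) is pushed towards its blue block, m: 0 = free, 12 mm of clear space between yellow bar and block; 0.012 = hard against the block. Spring 0.6 N per mm. Once the slack is gone, some 0.45 rad of lever takes it from 2 to 10 mm.
- plain_knob (a point): Centre of the top of the red knob of the other jig (plain sage-green dish): same shape and height as the first; not to be turned.

How it is judged:
At the end, for the whole second after the job is handed in: The marbled dish, held by the cam, keeps the sprung pad of its jig pushed in by 2 to 10 mm of its 12 mm, at rest; the knob of the other jig is within 20 mm of where it started (value of joint marble_pad between 0.002 and 0.01 m and velocity of joint marble_pad between -0.003 and 0.003 m/s and distance of plain_knob from where it was at the start of the episode below 0.02 m); the robot touches nothing.
It fails at once if the marbled dish's pad is driven home (pushed in by more than 11 mm of its 12 mm) (value of joint marble_pad above 0.011 m).
It fails at once if the lever of the other jig is turned (its knob moved by more than 20 mm) (distance of plain_knob from where it was at the start of the episode above 0.02 m).
It also fails if it takes over 42 s, if anything falls off the work surface, if the arm or the gripper's body presses on something with over 40 N, if the wrist force passes 120 N, or if a joint passes its speed limit or range.

## Working session

There is one attempt and no reset: what is moved stays moved. The work goes in short steps, Python scripts to look and compute and a shell command to move; the robot and the scene stay as the last step left them, time stands still between calls to the robot, and variables do not carry over. Pictures are saved under pics/ and viewed, on a budget of 10 in all, crops included, one or two more only if the job needs it, and the job is handed in when it is done.

```bash
mkdir -p pics; cat > h.py <<'E'
import numpy as np, cv2
from workcell import env, viewer
from scipy.spatial.transform import Rotation as Rn
def tool():
    s=env.get_state(); q=s["orientation"]
    return np.array(s["tcp_pos"]), Rn.from_quat([q[1],q[2],q[3],q[0]]).as_matrix()
def shot(name):
    p,R=tool(); c=viewer.read_camera(name)
    im=c["image"]; d=c["depth"]; h,w=d.shape
    f=h/2/np.tan(np.radians(c["vertical_fov"])/2)
    v,u=np.mgrid[:h,:w]
    P=np.stack([(u-c["cx"])*d/f,(v-c["cy"])*d/f,d],-1)
    if name=="wrist":
        T=np.array(c["T_tool_cam"]); W=(P@T[:3,:3].T+T[:3,3])@R.T+p
    else: W=(P-np.array(c["t"]))@np.array(c["R"])
    W[d<=0]=np.nan
    return im,W
def save(im,n): cv2.imwrite("pics/"+n,im[:,:,::-1])
def reds(im,W):
    hsv=cv2.cvtColor(im,cv2.COLOR_RGB2HSV)
    m=(((hsv[...,0]<6)|(hsv[...,0]>173))&(hsv[...,1]>150)&(hsv[...,2]>70)).astype(np.uint8)
    n,l,st,ce=cv2.connectedComponentsWithStats(m)
    for i in range(1,n):
        if st[i,4]>25:
            q=W[l==i]; q=q[np.isfinite(q[:,0])]
            if len(q)==0: continue
            t=q[q[:,2]>np.percentile(q[:,2],90)-.006]
            print("red",ce[i].round(),st[i,4],"top",((t.max(0)+t.min(0))/2).round(4),"med",np.median(t,0).round(4))
E
python3 - <<'E'
from h import *
s=env.get_state(); print(s, env.grip_point_offset)
print(tool()[1].round(3))
for n in("top","scene"):
    im,W=shot(n); save(im,n+"0.png"); print(n); reds(im,W); np.save(n+"0.npy",W)
E
```

```text
{'clock': 0.0, 'joint_pos': array([ 1.11839570e+00,  3.13997430e-01,  4.50114768e-02,  1.30361715e+00,
       -2.01986357e-05,  1.43121360e+00]), 'qvel': array([ 0.00269771,  0.00120056,  0.00087343, -0.00093658,  0.00022631,
       -0.00043417]), 'tau': array([ 1.11399511e-04, -4.80629933e+01,  2.98533243e+01,  1.95029809e-02,
       -2.93596649e-04,  2.71285522e-06]), 'tcp_pos': array([0.1767344 , 0.54663636, 0.23042386]), 'orientation': array([-2.53847251e-04,  1.55771929e-01,  9.87792635e-01, -8.67046729e-04]), 'wrist_force': array([-0.29751822,  0.48100796, -0.59163953]), 'ft_torque': array([-0.04267968,  0.01910204,  0.03697404]), 'finger_gap': 0.08540868593582575} -0.0187
[[-0.951  0.308 -0.001]
 [ 0.308  0.951 -0.002]
 [ 0.    -0.002 -1.   ]]
top
red [210. 230.] 116 top [0.5824 0.2578 0.1001] med [0.5823 0.2576 0.0993]
red [399. 253.] 114 top [ 0.5473 -0.1256  0.0985] med [ 0.5465 -0.1253  0.0992]
scene
red [278. 160.] 96 top [ 0.5481 -0.1248  0.0964] med [ 0.5509 -0.1249  0.0979]
red [430. 224.] 57 top [0.5848 0.2589 0.097 ] med [0.5861 0.2593 0.0974]
```

View pics/top0.png

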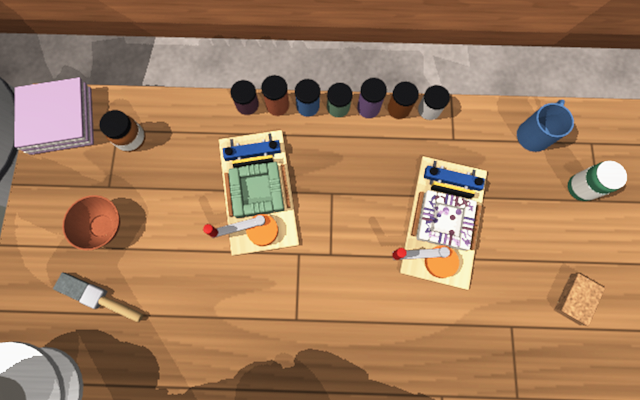

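The marble jig is on the right, with its knob at px (399,253), about (0.547,-0.125). The plain jig is on the left, with its knob at (210,230). Next I'll get the jig frame.

```bash
python3 - <<'E'
from h import *
im=cv2.imread("pics/top0.png")[:,:,::-1].copy(); W=np.load("top0.npy")
hsv=cv2.cvtColor(im,cv2.COLOR_RGB2HSV)
x,y,z=W[...,0],W[...,1],W[...,2]
reg=(x>.42)&(x<.85)&(y<-.08)&(y>-.36)
def pr(n,m):
    q=W[m&reg]; print(n,len(q),q.mean(0).round(4)); return q
H,S,V=[hsv[...,i].astype(int) for i in range(3)]
o=pr("orange",(H>8)&(H<18)&(S>200)&(V>180)&(z>.02))
b=pr("blue",(H>100)&(H<125)&(S>150)&(z>.02))
print(cv2.minAreaRect(b[:,:2].astype(np.float32)),cv2.minEnclosingCircle(o[:,:2].astype(np.float32)))
m=reg&(z>.007)&(z<.058)
mm=cv2.morphologyEx(m.astype(np.uint8),cv2.MORPH_OPEN,np.ones((5,5)))>0
q=W[mm]; print("board",cv2.minAreaRect(q[:,:2].astype(np.float32)))
print(viewer.read_camera("wrist")["T_tool_cam"], env.get_state()["clock"])
E
```

```text
orange 20 [ 0.5355 -0.2166  0.0333]
blue 610 [ 0.724  -0.259   0.0343]
((0.7254050970077515, -0.26069819927215576), (0.12613238394260406, 0.026464365422725677), 77.61119079589844) ((0.5379632115364075, -0.2247595191001892), 0.03292854130268097)
board ((0.6328263878822327, -0.23933646082878113), (0.1584009826183319, 0.2748757302761078), 77.6889877319336)
[[ 6.34642426e-04 -9.52392877e-01 -3.04872769e-01  7.76103562e-02]
 [ 9.99999694e-01  4.64890988e-04  6.29388340e-04 -9.49025128e-04]
 [-4.57692369e-04 -3.04873076e-01  9.52392880e-01 -1.42700059e-01]
 [ 0.00000000e+00  0.00000000e+00  0.00000000e+00  1.00000000e+00]] 0.15
```

```bash

M='python3 -m inch'
$M '[[[-0.028,-0.026,0],0],[[-0.056,-0.052,0],0],[[-0.084,-0.079,0],0],[[-0.112,-0.105,0],0],[[-0.14,-0.131,0],0]]' 0 30
$M '[[[-0.028,-0.026,0],0],[[-0.056,-0.052,0],0],[[-0.084,-0.079,0],0],[[-0.112,-0.105,0],0],[[-0.14,-0.131,0],0]]'
$M '[[[-0.028,-0.026,0],0],[[-0.056,-0.052,0],0],[[-0.084,-0.079,0],0],[[-0.112,-0.105,0],0],[[-0.14,-0.131,0],0]]'
$M '[[[0,0,0],7],[[0,0,0],14],[[0,0,0],21],[[0,0,0],28],[[0,0,0],35]]'
$M '[[[0,0,0],7],[[0,0,0],14],[[0,0,0],21],[[0,0,0],28],[[0,0,0],35]]'
$M '[[[0,0,0],7],[[0,0,0],14],[[0,0,0],21],[[0,0,0],28],[[0,0,0],35]]'
cat >> h.py <<'E'
def to(x,y,z):
    p,R=tool(); print("tcp",p.round(4),"yaw",np.degrees(np.arctan2(R[1,0],R[0,0])).round(1),"shift to goal in tool axes",(R.T@(np.array([x,y,z])-p)).round(4))
E
python3 -c "
from h import *
to(.547,-.1255,.17); s=env.get_state(); print(s['joint_pos'].round(2),s['clock'])"
```

```text
clock: 0.57
tcp_pos: [0.2698, 0.3774, 0.2305]
orientation: [-0.0, 0.155, 0.988, -0.001]
wrist_force: [1.4, -0.4, 0.9]
finger_gap: 0.0854
clock: 0.98
tcp_pos: [0.3631, 0.208, 0.2306]
orientation: [-0.0, 0.155, 0.988, -0.001]
wrist_force: [1.4, 0.2, 0.1]
finger_gap: 0.0853
clock: 1.4
tcp_pos: [0.4566, 0.0384, 0.2308]
orientation: [-0.0, 0.155, 0.988, -0.001]
wrist_force: [1.2, 0.1, 0.6]
finger_gap: 0.0852
clock: 1.82
tcp_pos: [0.4564, 0.0381, 0.2305]
orientation: [-0.0, 0.448, 0.894, -0.001]
wrist_force: [0.3, -0.1, -0.2]
finger_gap: 0.0855
clock: 2.23
tcp_pos: [0.4561, 0.0381, 0.2302]
orientation: [-0.0, 0.699, 0.716, -0.001]
wrist_force: [-0.4, 0.7, 0.2]
finger_gap: 0.0857
clock: 2.65
tcp_pos: [0.4558, 0.0382, 0.2299]
orientation: [-0.0, 0.883, 0.47, -0.002]
wrist_force: [0.3, 0.4, -1.1]
finger_gap: 0.0856
tcp [0.4558 0.0382 0.2299] yaw 56.0 shift to goal in tool axes [-0.0847  0.1672  0.0599]
[-0.09  0.09 -0.24  1.25 -0.    2.07] 2.65
```

```bash

M='python3 -m inch'
$M '[[[-0.017,0.033,0],0],[[-0.034,0.067,0],0],[[-0.051,0.1,0.0],0],[[-0.068,0.134,0.0],0],[[-0.085,0.167,0.0],0]]' |head -2
$M '[[[0,0,0],7],[[0,0,0],14],[[0,0,0],21],[[0,0,0],28],[[0,0,0],35]]'
$M '[[[0,0,0],0],[[0,0,0],0]]' >/dev/null
python3 -c "
from h import *
im,W=shot('wrist'); save(im,'w1.png'); reds(im,W); np.save('w1.npy',W)
to(.547,-.1255,.17); s=env.get_state(); print(s['joint_pos'].round(2),s['clock'],viewer.read_camera('wrist')['vertical_fov'])"
```

```text
clock: 3.07
tcp_pos: [0.5474, -0.1272, 0.2296]
clock: 3.48
tcp_pos: [0.5472, -0.1273, 0.2291]
orientation: [0.0, 0.984, 0.179, -0.002]
wrist_force: [-0.4, -0.4, 0.6]
finger_gap: 0.0855
red [317. 176.] 556 top [ 0.5482 -0.1262  0.0968] med [ 0.5489 -0.1261  0.0984]
tcp [ 0.547  -0.1273  0.2288] yaw 20.9 shift to goal in tool axes [ 0.0009 -0.0016  0.0588]
[-0.37  0.29  0.01  1.29 -0.    2.41] 3.7 58.49138929454324
```

View pics/w1.png

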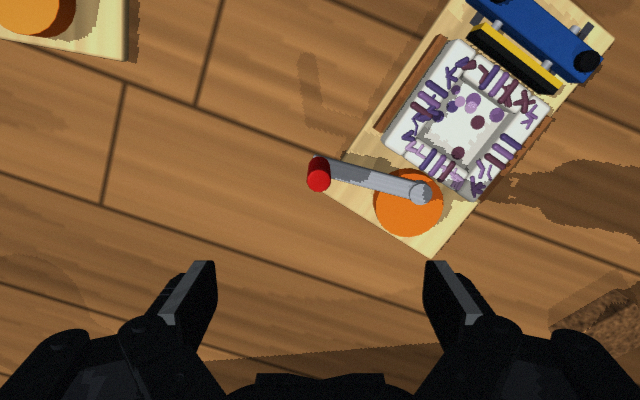

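The wrist view shows the whole jig: knob (318,174), pivot (421,192), yellow bar about (515,55), blue block above it. I'll rectify this view to millimetres in the jig frame.

```bash
cat >> h.py <<'E'
YAW=np.radians(-12.3); PIV=np.array([.5571,-.2227])
def jig(W):
    c,s=np.cos(YAW),np.sin(YAW); d=W[...,:2]-PIV
    return np.stack([d[...,0]*c+d[...,1]*s,-d[...,0]*s+d[...,1]*c,W[...,2]],-1)*1000
def pad(im,W):
    J=jig(W); hsv=cv2.cvtColor(im,cv2.COLOR_RGB2HSV).astype(int); H,S,V=hsv[...,0],hsv[...,1],hsv[...,2]
    a=(J[...,0]>100)&(J[...,0]<215)&(abs(J[...,1])<80)
    y=J[a&(H>20)&(H<32)&(S>180)&(V>100)&(J[...,2]>20)]; b=J[a&(H>100)&(H<125)&(S>150)&(J[...,2]>20)]
    out=[]
    for n,q in(("yellow",y),("blue",b)):
        q=q[abs(q[:,1])<38]
        print(n,len(q),"x pct 3/50/97",np.percentile(q[:,0],[3,50,97]).round(1),"z",np.percentile(q[:,2],[5,50,95]).round(1),"mean",q.mean(0).round(2))
def ortho(im,W,n,x0=-60,x1=215,z=40):
    "top-view by splatting pixel colours into jig-plane grid, 3px/mm"
    J=jig(W); ok=np.isfinite(J[...,0])&(J[...,0]>x0)&(J[...,0]<x1)&(abs(J[...,1])<75)
    g=np.zeros((450,(x1-x0)*3,3),np.uint8); q=J[ok]
    o=np.argsort(q[:,2]); q=q[o]; col=im[ok][o]
    for p,cc in zip(q,col):
        u,v=int((p[0]-x0)*3),int((75-p[1])*3); g[max(0,v-2):v+2,max(0,u-2):u+2]=cc
    save(cv2.resize(g,(min(800,g.shape[1]),450)),n)
E
python3 - <<'E'
from h import *
im=cv2.imread("pics/w1.png")[:,:,::-1].copy(); W=np.load("w1.npy")
J=jig(W); print("pivot px",J[192,421].round(1),"knob",jig(np.array([.5482,-.1262,.098])).round(1))
q=J[(J[...,2]>8)&(J[...,2]<16)&(J[...,0]<-40)&(J[...,0]>-80)&(abs(J[...,1])<90)]
print("board end x min",np.percentile(q[:,0],2),"y",np.percentile(q[:,1],[1,99]))
pad(im,W); ortho(im,W,"o1.png")
im=cv2.imread("pics/top0.png")[:,:,::-1].copy(); pad(im,np.load("top0.npy"))
E
```

```text
pivot px [ 2.7 -2.4 49.8] knob [-29.3  92.4  98. ]
board end x min -58.53359215310132 y [-75.86288734  66.94725133]
yellow 652 x pct 3/50/97 [143.7 146.6 149.3] z [39.5 40.9 42.1] mean [146.55   0.53  40.85]
blue 3057 x pct 3/50/97 [161.3 171.3 185.5] z [25.4 33.6 35.1] mean [171.66  -1.22  32.89]Traceback (most recent call last):
  File "<stdin>", line 7, in <module>
  File "h.py", line 42, in pad
    print(n,len(q),"x pct 3/50/97",np.percentile(q[:,0],[3,50,97]).round(1),"z",np.percentile(q[:,2],[5,50,95]).round(1),"mean",q.mean(0).round(2))
                                   ~~~~~~~~~~~~~^^^^^^^^^^^^^^^^^^
    return _quantile_unchecked(
        a, q, axis, out, overwrite_input, method, keepdims, weights)
    return _ureduce(a,
                    func=_quantile_ureduce_func,
    ...<5 lines>...
                    overwrite_input=overwrite_input,
                    method=method)
    r = func(a, **kwargs)
    result = _quantile(arr,
                       quantiles=q,
    ...<2 lines>...
                       out=out,
                       weights=wgt)
    slices_having_nans = np.isnan(arr[-1, ...])
                                  ~~~^^^^^^^^^
IndexError: index -1 is out of bounds for axis 0 with size 0
```

View pics/o1.png

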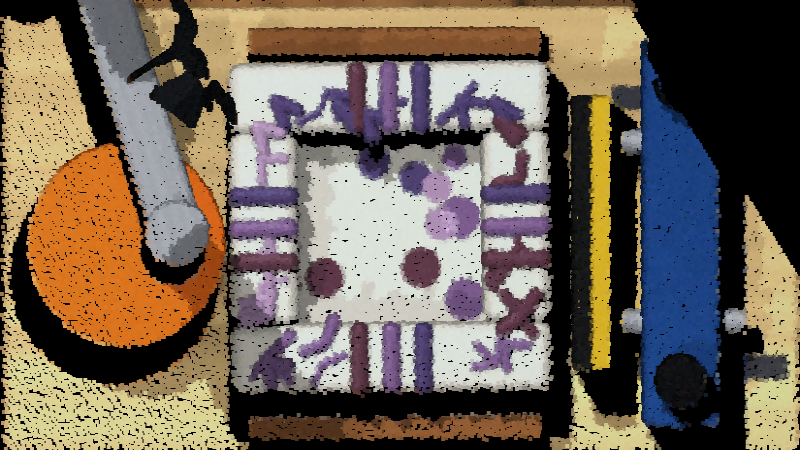

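Measured in the jig frame: cam-to-dish gap about 2.7 mm and dish-to-pad about 7.6 mm at t≈0.22, so total slack is about 10.6 mm and a half-way pad needs t≈1.45–1.5. Next I descend and grip the knob.

```bash

M='python3 -m inch'
$M '[[[0.001,-0.001,0.035],0],[[0.001,-0.001,0.07],0],[[0.001,-0.001,0.105],0],[[0.001,-0.001,0.14],0],[[0.001,-0.001,0.16],0]]'
$M '[[[0,0,0],0],[[0,0,0],0],[[0,0,0],0],[[0,0,0],0],[[0,0,0],0]]' 1 30
$M '[[[0,0,0],0],[[0,0,0],0],[[0,0,0],0],[[0,0,0],0],[[0,0,0],0]]'
python3 -c "
from h import *
to(.5574,-.2258,.068)
im=cv2.imread('pics/top0.png')[:,:,::-1].copy(); W=np.load('top0.npy')
J=jig(W); hsv=cv2.cvtColor(im,cv2.COLOR_RGB2HSV)
a=(J[...,0]>125)&(J[...,0]<160)&(abs(J[...,1])<40)&(J[...,2]>25)&(hsv[...,0]>15)&(hsv[...,0]<40)&(hsv[...,1]>120)&(hsv[...,2]>100)
print(a.sum(),J[a].mean(0)); im,W=shot('top'); J=jig(W); print(J[a].mean(0)); save(im,'t2.png')"
```

```text
clock: 4.17
tcp_pos: [0.5448, -0.1251, 0.0652]
orientation: [-0.001, 0.983, 0.182, -0.004]
wrist_force: [-0.9, 0.5, -1.2]
finger_gap: 0.0853
clock: 4.58
tcp_pos: [0.5464, -0.1257, 0.0673]
orientation: [-0.0, 0.983, 0.182, -0.002]
wrist_force: [0.7, 0.2, 0.1]
finger_gap: 0.0256
clock: 5.0
tcp_pos: [0.5466, -0.1261, 0.0676]
orientation: [0.0, 0.983, 0.182, -0.002]
wrist_force: [-0.0, -3.1, -1.1]
finger_gap: 0.0191
tcp [ 0.5466 -0.1261  0.0676] yaw 21.0 shift to goal in tool axes [-0.0256  0.097  -0.0003]
106 [146.11802298   0.96276918  41.70486115]
[-31.29957069 138.89986402 535.58850059]
```

```bash

M='python3 -m inch'
$M '[[[-0.0068,-0.0016,0],-4],[[-0.0138,-0.0026,0],-8],[[-0.0207,-0.0032,0],-12],[[-0.0277,-0.0033,0],-16],[[-0.0347,-0.0029,0],-20]]'
$M '[[[-0.0068,-0.0016,0],-4],[[-0.0138,-0.0026,0],-8],[[-0.0207,-0.0032,0],-12],[[-0.0277,-0.0033,0],-16],[[-0.0347,-0.0029,0],-20]]'
$M '[[[0,0,0],0]]'
python3 - <<'E'
from h import *
to(.5574,-.2258,.068)
p=tool()[0]; d=p[:2]-[.5574,-.2258]; print(np.hypot(*d),np.degrees(np.arctan2(d[1],d[0])))
for n in("wrist","top","scene"):
    im,W=shot(n); save(im,n+"3.png"); np.save(n+"3.npy",W)
a=[cv2.resize(cv2.imread("pics/%s3.png"%n),(400,250)) for n in("wrist","top","scene")]
s=cv2.imread("pics/scene3.png")[60:260,150:470]
cv2.imwrite("pics/m3.png",np.vstack([np.hstack(a[:2]),np.hstack([a[2],cv2.resize(s,(400,250))])]))
E
```

```text
clock: 5.47
tcp_pos: [0.5135, -0.1357, 0.0677]
orientation: [-0.0, 0.936, 0.352, -0.002]
wrist_force: [2.9, -0.9, -6.5]
finger_gap: 0.0189
clock: 5.88
tcp_pos: [0.4855, -0.156, 0.0677]
orientation: [-0.001, 0.86, 0.511, -0.001]
wrist_force: [3.0, -0.8, -6.4]
finger_gap: 0.0187
clock: 5.97
tcp_pos: [0.4849, -0.1566, 0.0677]
orientation: [-0.001, 0.86, 0.511, -0.001]
wrist_force: [-0.5, -2.6, -4.4]
finger_gap: 0.0191
tcp [ 0.4849 -0.1566  0.0677] yaw 61.5 shift to goal in tool axes [-0.0262  0.0967 -0.0005]
0.10020016032865106 136.32242921795108
```

View pics/m3.png

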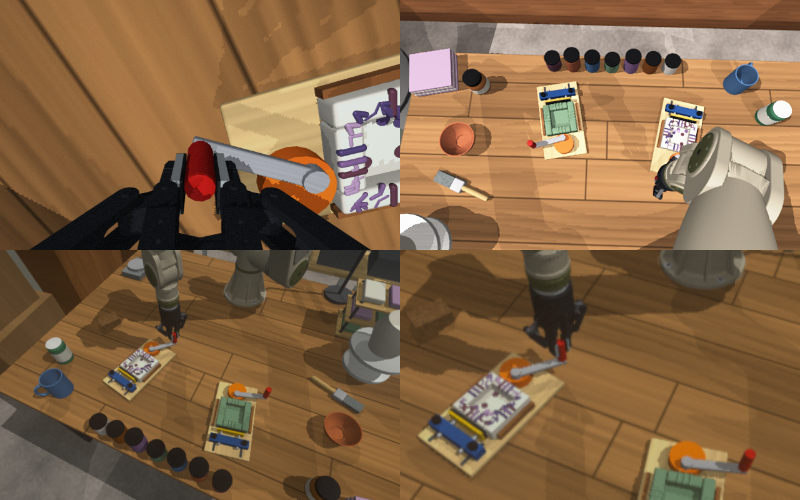

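The knob is gripped and the lever has followed, at φ=136°. The top view shows the pad and dish clear of the arm, so I'll track both in the jig frame.

```bash
cat >> h.py <<'E'
def track(im,W,tag=""):
    J=jig(W); hsv=cv2.cvtColor(im,cv2.COLOR_RGB2HSV).astype(int); H,S,V=hsv[...,0],hsv[...,1],hsv[...,2]
    a=(J[...,0]>125)&(J[...,0]<165)&(abs(J[...,1])<36)&(J[...,2]>25)&(H>15)&(H<40)&(S>120)&(V>100)
    b=(J[...,0]>140)&(J[...,0]<210)&(abs(J[...,1])<36)&(H>100)&(H<125)&(S>150)&(J[...,2]>20)
    d=(J[...,0]>90)&(J[...,0]<150)&(abs(J[...,1])<36)&(J[...,2]>25)&(S<60)&(V>120)
    print(tag,"yellow",a.sum(),J[a].mean(0).round(2),"blue x",J[b][:,0].mean().round(2),"gap",(J[b][:,0].mean()-J[a][:,0].mean()).round(2),"dish far edge",np.percentile(J[d][:,0],96).round(2) if d.any() else None)
def lever():
    p=tool()[0]; d=p[:2]-[.5574,-.2258]; f=np.degrees(np.arctan2(d[1],d[0])); t=f-82.7
    print("phi",f.round(1),"t deg",t.round(1),"pred pad",(18*(1-np.cos(np.radians(t)))-10.6).round(1),"force",env.get_state()["wrist_force"].round(1))
E
python3 - <<'E'
from h import *
for n in("top0","top3","scene0","scene3"):
    track(cv2.imread(f"pics/{n}.png")[:,:,::-1].copy(),np.load(n+".npy"),n)
lever()
E
```

```text
top0 yellow 96 [146.15   0.25  41.69] blue x 171.83 gap 25.68 dish far edge 126.53
top3 yellow 92 [1.4606e+02 9.0000e-02 4.1820e+01] blue x 171.89 gap 25.83 dish far edge 132.13
scene0 yellow 89 [146.49   0.83  40.21] blue x 174.24 gap 27.75 dish far edge 127.49
scene3 yellow 99 [146.26   0.79  40.17] blue x 172.81 gap 26.54 dish far edge 132.68
phi 136.1 t deg 53.4 pred pad -3.3 force [-0.7 -3.2 -2.9]
```

```bash

M='python3 -m inch'
$M '[[[-0.0068,-0.0016,0],-4],[[-0.0138,-0.0026,0],-8],[[-0.0207,-0.0032,0],-12],[[-0.0277,-0.0033,0],-16],[[-0.0277,-0.0033,0],-16]]' | tail -2
python3 -c "
from h import *
im,W=shot('top'); track(im,W,'top'); lever(); to(.5574,-.2258,.068)"
```

```text
wrist_force: [-1.1, -2.2, -3.5]
finger_gap: 0.0191
top yellow 94 [ 1.4682e+02 -1.3000e-01  4.1840e+01] blue x 171.78 gap 24.95 dish far edge 136.43
phi 152.1 t deg 69.4 pred pad 1.1 force [-1.7 -1.7 -3.3]
tcp [ 0.4689 -0.1789  0.0677] yaw 77.1 shift to goal in tool axes [-0.026   0.0967 -0.0006]
```

```bash

M='python3 -m inch'
$M '[[[-0.0034,-0.0009,0],-2],[[-0.0068,-0.0016,0],-4],[[-0.0138,-0.0026,0],-8],[[-0.0207,-0.0032,0],-12],[[-0.0207,-0.0032,0],-12]]' | tail -2
python3 -c "
from h import *
im,W=shot('top'); track(im,W,'top'); lever(); to(.5574,-.2258,.068)"
```

```text
wrist_force: [-1.1, -0.7, -3.3]
finger_gap: 0.0189
top yellow 100 [150.95   0.26  41.06] blue x 172.74 gap 21.79 dish far edge 139.66
phi 163.9 t deg 81.2 pred pad 4.6 force [-0.9 -2.3 -3.7]
tcp [ 0.4613 -0.1981  0.0677] yaw 88.9 shift to goal in tool axes [-0.0259  0.0966 -0.0007]
```

Top view puts the pad at about 4–4.8 mm. I'll add 4°, then release and rise for a close wrist check.

```bash

M='python3 -m inch'
$M '[[[-0.0034,-0.0009,0],-2],[[-0.0068,-0.0016,0],-4],[[-0.0068,-0.0016,0],-4],[[-0.0068,-0.0016,0],-4]]' | tail -2
python3 -c "
from h import *
im,W=shot('top'); track(im,W,'top'); lever()"
$M '[[[0,0,0],0],[[0,0,0],0],[[0,0,0],0],[[0,0,0],0],[[0,0,0],0]]' 0
$M '[[[0,0,-0.03],0],[[0,0,-0.065],0],[[0,0,-0.1],0],[[0,0,-0.135],0],[[0,0,-0.165],0]]' |head -2
# carry the camera over the jig: tool x now points +y, so jig lies along +tool y
$M '[[[-0.02,0.03,0],5],[[-0.04,0.06,0],10],[[-0.06,0.09,0],15],[[-0.08,0.12,0],20],[[-0.08,0.12,0],20]]'
python3 -c "
from h import *
im,W=shot('wrist'); save(im,'w5.png'); reds(im,W); pad(im,W); np.save('w5.npy',W); ortho(im,W,'o5.png')
im,W=shot('top'); reds(im,W); track(im,W)"
```

```text
wrist_force: [0.7, 2.1, -2.6]
finger_gap: 0.0188
top yellow 111 [ 1.5279e+02 -2.0000e-02  3.9790e+01] blue x 173.03 gap 20.23 dish far edge 140.42
phi 167.4 t deg 84.7 pred pad 5.7 force [-0.3  3.1 -2.6]
clock: 7.85
tcp_pos: [0.46, -0.2043, 0.0679]
orientation: [-0.001, 0.69, 0.724, -0.001]
wrist_force: [-0.1, 0.1, 0.0]
finger_gap: 0.0784
clock: 8.27
tcp_pos: [0.4607, -0.2045, 0.2355]
clock: 8.68
tcp_pos: [0.5888, -0.2822, 0.2317]
orientation: [-0.0, 0.806, 0.592, -0.001]
wrist_force: [-1.2, -0.9, -1.3]
finger_gap: 0.0855
red [135. 131.] 641 top [ 0.4603 -0.2036  0.0971] med [ 0.4612 -0.2032  0.0985]
yellow 579 x pct 3/50/97 [149.2 152.  154.7] z [39.7 41.  42.3] mean [151.91   2.06  41.02]
blue 2579 x pct 3/50/97 [161.4 172.7 185.6] z [29.2 33.8 35.2] mean [172.73   1.44  33.47]
red [209. 230.] 110 top [0.5825 0.2578 0.0993] med [0.5824 0.2576 0.0994]
red [439. 299.] 137 top [ 0.4598 -0.2032  0.0989] med [ 0.4605 -0.202   0.0992]
 yellow 109 [152.55  -0.99  40.2 ] blue x 172.95 gap 20.4 dish far edge 140.88
```

View pics/o5.png

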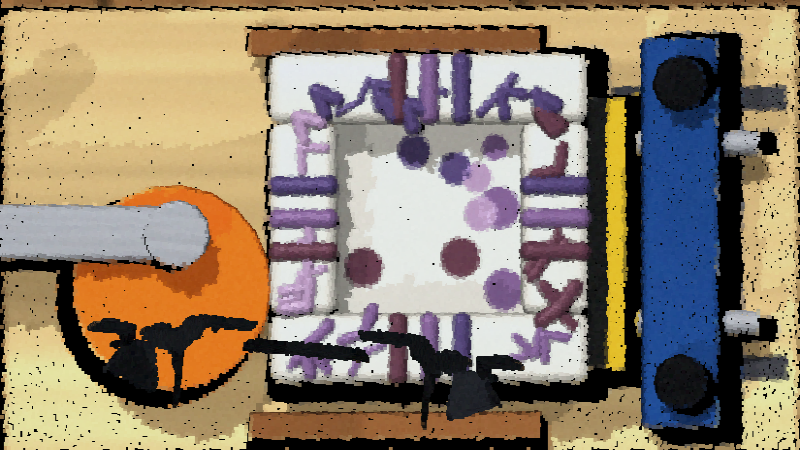

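The picture shows the cam pressing the dish and the dish pressing the pad. The yellow bar's back edge is at px 627 and the blue face at 641, so roughly 5 mm of gap remains. The robot is well clear, so I'm handing in.

```bash
python3 -c "
from h import *
im,W=shot('top'); track(im,W); s=env.get_state(); print(s['clock'],s['wrist_force'].round(1),abs(s['qvel']).max()); print(env.hand_in())"
```

```text
yellow 108 [152.77   1.    39.83] blue x 173.04 gap 20.26 dish far edge 140.68
8.8333 [ 0.3  0.8 -0.1] 0.04470727057825231
the job is handed in; nothing more can be done
None
```

I swung the marbled jig's lever anticlockwise from about 0.22 to 1.48 rad, which pushed its pad in about half way. I did it by gripping the red knob and following the arc in small steps, checking the pad with the top camera from t≈0.93 rad on. I then let go, lifted clear and handed in at 8.8 s.

- **Pad:** the last checks put it about 5.4 mm in by the wrist camera and 6.4–6.6 mm by the top camera. The two differ by about 1 mm, but both are well inside 2–10 mm. The remaining gap to the blue block is about 5 mm, and the pad never read deeper than this.
- **Lever:** the knob stayed where I released it.
- **Other jig:** its knob is within about 1 mm of where it started.
- **Robot:** it was about 0.16 m above the knob's grip height with close to no wrist force at hand-in, so it was touching nothing. The arm was still settling slightly, with joint speeds up to 0.045 rad/s.

The hand-in reports no verdict, so success is judged only from these checks.

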